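# Roll the clean furnace tube home under a hand board

## Task

The white ceramic furnace tube must not get finger marks: take the hand board by its red handle, lay its flat underside on top of the tube and, pressing lightly, roll the tube along the grey lane until it rests against the blue stop, square to it. Have the board still on top of it when it gets there; do not touch the tube with the gripper, lift it or shove it with the board's edge, and leave the other things standing about where they are. Then lay the board flat back on its cork mat and let go.

Things in the scene. Friction and masses are not known exactly. Their poses are not given: they have to be found in the camera images.
- tube: White ceramic tube with two orange bands and an orange line along it, 40 mm in diameter, 110 mm long, about 0.28 kg (varies), lying across the lane about midway between the stops. Origin at its middle, on its axis; x is its long axis, y and z turn as it rolls. Some rolling drag stops it soon after it is let go.
- board: Plywood hand board, 80 (its x) by 200 mm (its y), 12 thick, rubber face below, 0.3 kg; red handle block mid-top: 66 mm along x, 24 thick along y, from 12 to 57 mm above the underside; pinch it across the 24 (along y). Origin: centre of the underside, z up. Starts lying on the cork mat. While rolling, the board travels twice as far as the tube, so the tube runs back along the board.
- mat: Cork mat fixed to the bench between robot and lane, 90 mm (its x) by 220 mm (its y), 4 mm thick; origin at the centre of its underside on the bench. The board starts on it and goes back to it.
- lane: Flat grey lane fixed to the bench, 140 mm wide (its x) and 340 mm long (its y), 6 mm thick, a white line along each long edge; origin at the centre of its underside on the bench. The tube lies across it with its axis along the lane's x and rolls along the lane's y. The lane's top is 6 mm above the bench.
- blue_stop: Blue bar fixed across one end of the lane (either end): 140 mm along its x, 20 thick along its y, 24 high, its top 30 mm above the bench (lower than the tube's top). Origin: centre of its underside, on the lane's top, 140 mm from the lane's centre; axes parallel to the lane's. A tube touching it has its axis 30 mm from this origin along y, on the lane's side.
- white_stop: White stop bar, same size as the blue one, across the other end of the lane; not the one to use.
- beaker: Bystander: small glass beaker, 68 mm across, 90 mm tall, on the left near the robot. Origin at the centre of its underside.
- flask: Bystander: conical flask, 68 mm across, 105 mm tall, on the right near the robot. Origin at the centre of its underside.
- crucible: Bystander: white crucible, 42 mm across, 34 mm tall, just beyond the lane's far edge. Origin at the centre of its underside.
- stopper: Bystander: dark rubber stopper, 34 mm across, 30 mm tall, just beyond the lane's far edge. Origin at the centre of its underside.
Things that resemble listed ones, but are neither listed nor needed, are in the scene too. What is shaped like the board but green is not meant. Several things have the shape of the tube; the one meant has the colours described above.

How it is judged:
On the way, in this order (a step that is already met when the one before it is completed fails the run):
1. The board lies flat on top of the tube, the tube still within 30 mm of where it started (contact force between board and tube above 0.5 N and z of board in the frame of lane above 0.038 m and angle between board's own z axis and vertical below 0.2 rad and distance of tube from where it was at the start of the episode below 0.03 m), for 0.1 s.
2. The tube has reached the blue stop (gap under 6 mm) with the board still lying flat on top of it (contact force between board and tube above 0.5 N and z of board in the frame of lane above 0.038 m and angle between board's own z axis and vertical below 0.2 rad and y of tube in the frame of blue_stop between -0.036 and 0.036 m and x of tube in the frame of blue_stop between -0.035 and 0.035 m and angle between the x axis of tube and the x axis of blue_stop, either way round below 0.12 rad and z of tube in the frame of blue_stop below 0.025 m), for 0.1 s.
At the end, for the whole second after the job is handed in: The tube lies on the lane at rest against the blue stop: gap under 6 mm, square to it within 0.12 rad, its middle within 35 mm of the stop's middle along the stop. The board lies flat and at rest on the cork mat, its centre within 40 mm of the mat's, released (y of tube in the frame of blue_stop between -0.036 and 0.036 m and x of tube in the frame of blue_stop between -0.035 and 0.035 m and angle between the x axis of tube and the x axis of blue_stop, either way round below 0.12 rad and z of tube in the frame of blue_stop below 0.025 m and linear speed of each of tube, board below 0.01 m/s and angular speed of tube below 0.3 rad/s and horizontal distance between board and mat below 0.04 m and height (world z) of board below 0.01 m and angle between board's own z axis and vertical below 0.08 rad and contact force between the fingers and board below 0.05 N); the robot touches nothing.
It fails at once if The gripper or arm touches the tube (contact force between any of the fingers, the arm and tube above 0.5 N).
It fails at once if The tube is lifted (more than 15 mm above its rolling height) or falls off the lane (z of tube in the frame of lane above 0.041 m or z of tube in the frame of lane below 0.018 m).
It fails at once if The tube is shoved with the board held low beside it instead of on top (contact force between board and tube above 0.5 N and z of board in the frame of lane below 0.03 m).
It fails at once if The tube is pressed hard (over 50 N) (contact force between board and tube above 50 N).
It fails at once if A bystander is moved by more than 15 mm (distance of any of beaker, flask, crucible, stopper from where it was at the start of the episode above 0.015 m).
It also fails if it takes over 48 s, if anything falls off the work surface, if the arm or the gripper's body presses on something with over 40 N, if the wrist force passes 120 N, or if a joint passes its speed limit or range.

## Robot

A 6-joint arm with a two-finger parallel gripper is mounted at the origin on the work surface. World frame = base frame: x ahead of the robot, y to its left, z up, the work surface at z = 0. Lengths are in m, angles in rad, forces in N, time in s.
With the tool pointing down it reaches from about 0.3 to 0.875 m from the base axis. Payload 6.4 kg.
Tool frame: the origin (TCP) lies midway between the tips of the shut fingers; the grasp point (between the pads) lies 19 mm behind it (ctrl.pinch_z is the distance from the TCP to the grasp point, in m); z points along the fingers, y is the line along which they close (so a half turn about z gives the same grasp; the last joint's range is limited). The gripper opens to 85 mm and grips with 20 to 120 N. Pads are 22 mm wide; open, the fingers measure 114 mm over their backs; the gripper's body (76 mm by 85 mm) begins 54 mm behind the grasp point. The pads swing forward as they close: fully open they stand 13 mm farther back than shut.
Start: joints at [-1.425, 0.181, 1.607, -0, 1.354, -0.206], TCP at [0.198, -0.54, 0.231] pointing down, gripper open.
Joint ranges: [-2.99, 2.99], [-0.89, 2.07], [0.3, 2.58], [-1.14, 4.28], [0, 2.63], [-3.12, 3.12]. Speed limits (rad/s): [2.57, 2.57, 3.01, 3.14, 3.14, 3.14].

## Interface

Orientations are given as a unit quaternion [w, x, y, z].
In Python, from bench import ctrl gives the robot as it stands.
- The arm moves only by the tool apply_moves, never from a script. Its argument "moves" is a list of rows, each an object with "jaw": the opening, from 0 (shut) to 1 (fully open); "offset": the shift along the tool's x, y, z in mm, a list of three; "rot": the turn, a rotation vector about the tool's x, y, z in degrees, a list of three. In form: [{"jaw": jaw, "offset": [dx, dy, dz], "rot": [ax, ay, az]}, ...]. A call has exactly 5 rows; each row shifts and turns the commanded pose from where the row before left it, along the tool's axes as they then stand; what a row does not reach is not made up. A row lasts 1/8 s, in which the tool goes at most 62.5 mm and 10.7 degrees, less where a joint would pass 70% of its speed; a pose out of reach is approached as far as the arm can. A call is refused whole if a number of a shift passes 62.5 or a number of a turn 10.7, either way. A call with a gripper value outside its range is refused whole. The fingers move at their own pace and stop on an object; the grip force is fixed at half the most. Time passes only in rows, so rows that do not move let the fingers close, or fill a call up. It gives the time, the measured TCP pose, the force, the opening and the grip force at its end, in the units of the state.
- ctrl.get_obs(): the state, without advancing time (a new reading comes with each control period).
- ctrl.camera(name): name is "scene" or "side" or "wrist"; returns (picture, depth): 480x640x3 uint8, red, green, blue; 480x640 float32, m along the optical axis (not along the pixel's ray), 0 where there is no reading.
- ctrl.camera_params(name): a dict with "K" (3x3 intrinsics, pixels), "dist" ([k1, k2, p1, p2, k3] as OpenCV has them; the pictures are not rectified), "cam_to_world" (4x4, takes a point from camera to world coordinates); the wrist camera has in their place "mount" (4x4, takes a point from camera to tool coordinates, whose origin is the TCP and whose axes are the flange's). Camera axes: x right, y down, z forward; pixel columns grow to the right and rows downward; lengths in m; the calibration is good to about 2 mm. A picture is of the moment at which its call begins: read the wrist's pose just before it. camera_params takes no time and is no camera call.
- ctrl.hand_in(): hands the job in; it is judged then, once.
Trained networks look in the newest picture that a camera, given by its name, has taken for a name from the list of things; names that differ only in an ending like _2 or _b are one class to them, and where a whole thing is asked for, a point or a joint stands for the part that bears it (a point fixed in the world has none). Each returns a list of dicts, best first, with "score" (0 to 1); they miss things now and then, are a little off and sometimes report something else, mostly with a low value. They report only what shows in the picture. A call takes as long as a camera call. They do not tell look-alikes from the thing itself.
- ctrl.outline_of(camera, target): "region" (480x640 bool, what is visible of it) and "position" ([column, row] in pixels, amid what is visible of it).
The state is a dict: "time_s": time; "q": joint angles; "dq": joint speeds; "joint_efforts": joint torques, N m; "eef_pos": TCP position; "eef_rot": TCP orientation; "wrist_force": force on the tool from outside, world axes, zero at the start; "torque": the same for the moment, N m; "opening": opening from 0.0 (shut) to 1.0 (fully open); "grasp_force": force on a finger pad.
Only numpy, scipy, OpenCV 4.12 (cv2) and the standard library are available. Lean on these libraries where they do the work, as an engineer would, in place of code of your own. Each camera call takes 0.05 s, during which the arm holds its last target. There are 200 camera calls.

## Working session

There is one attempt and no reset: what is moved stays moved. The work goes in short steps, Python scripts to look and compute and a tool call to move; the robot and the scene stay as the last step left them, time stands still between calls to the robot, and variables do not carry over. Pictures are saved under pics/ and viewed, at most 10 in all, crops included, and the job is handed in when it is done.

Besides the shell and the picture viewer there is one more tool, called after "Call:" as name(argument=value, ...), one argument or row to a line, values as JSON. apply_moves: Moves the arm, as the interface text tells. Its arguments: {"type":"object","properties":{"moves":{"type":"array"}},"required":["moves"]}

```bash
mkdir -p pics; ls
python3 - <<'E'
from bench import ctrl
import cv2,numpy as np
ims=[]
for c in("scene","side"):
    p,d=ctrl.camera(c); np.savez(f'pics/{c}.npz',p=p,d=d)
    cv2.imwrite(f'pics/{c}0.png',p[:,:,::-1])
    P=ctrl.camera_params(c); print(c,P['K'].round(1).tolist(),np.round(P['dist'],3),P['cam_to_world'].round(3).tolist())
o=ctrl.get_obs(); print(o['time_s'],o['eef_pos'],o['eef_rot'],o['opening'])
print(ctrl.camera_params('wrist'),ctrl.pinch_z)
E
```

```text
pics
scene [[496.2, 0.0, 314.6], [0.0, 496.2, 244.4], [0.0, 0.0, 1.0]] [-0.055  0.     0.     0.     0.   ] [[-0.876, 0.426, -0.228, 0.709], [0.483, 0.758, -0.439, 0.426], [-0.014, -0.494, -0.869, 0.867], [0.0, 0.0, 0.0, 1.0]]
side [[506.6, 0.0, 318.4], [0.0, 506.6, 233.5], [0.0, 0.0, 1.0]] [0.003 0.    0.    0.    0.   ] [[-0.686, -0.529, 0.499, -0.026], [-0.728, 0.498, -0.472, 0.494], [0.001, -0.687, -0.727, 0.804], [0.0, 0.0, 0.0, 1.0]]
0.1 [ 0.19808342 -0.53928141  0.23047462] [-8.01389173e-04  9.84567308e-01  1.75004495e-01  2.70261189e-05] 0.9995399002674669
{'K': array([[369.6108543 ,   0.        , 313.06756398],
       [  0.        , 369.6108543 , 239.28455724],
       [  0.        ,   0.        ,   1.        ]]), 'dist': array([-0.0664783,  0.       ,  0.       ,  0.       ,  0.       ]), 'mount': array([[-5.68670720e-04, -9.51791992e-01, -3.06743672e-01,
         8.03835568e-02],
       [ 9.99999819e-01, -4.80420372e-04, -3.63203429e-04,
         3.27572306e-05],
       [ 1.98328207e-04, -3.06743823e-01,  9.51792093e-01,
        -1.42344841e-01],
       [ 0.00000000e+00,  0.00000000e+00,  0.00000000e+00,
         1.00000000e+00]])} 0.0187
```

View pics/scene0.png

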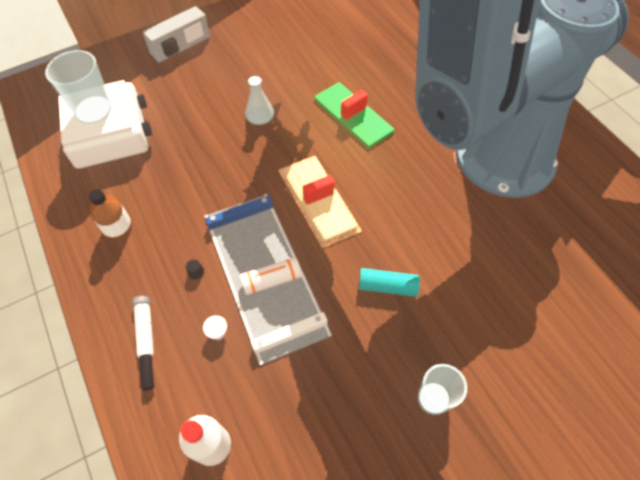

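View pics/side0.png

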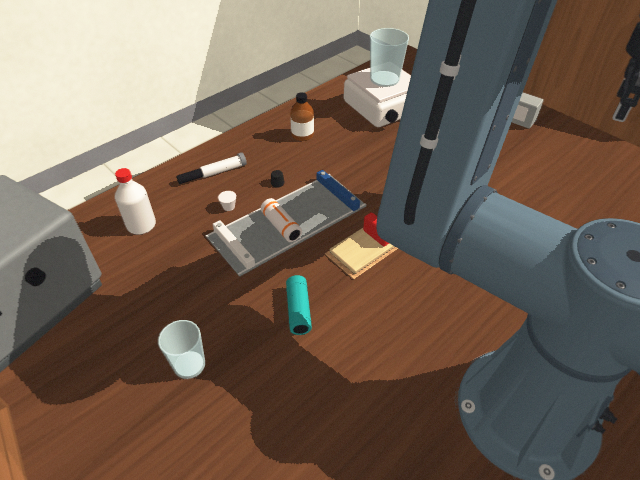

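The scene picture shows these candidates:
- **Board:** plywood with a red handle at (319,190). The green look-alike is at (353,112).
- **Tube:** white with orange bands at (271,276). The look-alikes are teal at (389,282) and a white/black pen at (144,340).
- **Stops:** blue at (239,213), white at (291,335).

I choose the plywood board and the orange-banded tube.

```bash
cat > h.py <<'E'
from bench import ctrl
import cv2,numpy as np
from scipy.spatial.transform import Rotation as R
def cloud(d,P,T):
    v,u=np.mgrid[0:480,0:640]
    n=cv2.undistortPoints(np.stack([u,v],-1).reshape(-1,1,2).astype(np.float32),P['K'],P['dist']).reshape(480,640,2)
    c=np.dstack([n*d[...,None],d]); w=c@T[:3,:3].T+T[:3,3]; w[d<=0]=np.nan
    return w
def rect(pts):
    (c,s,a)=cv2.minAreaRect((pts[:,:2]*1000).astype(np.float32)); return np.round(c,1),np.round(s,1),round(a,1)
E
python3 - <<'E'
from h import *
z=np.load('pics/scene.npz');p,d=z['p'],z['d']
P=ctrl.camera_params('scene');w=cloud(d,P,P['cam_to_world'])
for t in ['tube','board','mat','lane','blue_stop','white_stop','beaker','flask','crucible','stopper']:
    for r in ctrl.outline_of('scene',t)[:3]:
        m=cv2.erode(r['region'].astype(np.uint8),np.ones((3,3)))>0
        q=w[m]; q=q[np.isfinite(q).all(1)]
        if len(q)<5: print(t,r['score'],'few');continue
        print(t,round(r['score'],2),np.round(r['position']),'mean',(q.mean(0)*1000).round(),'z',(np.percentile(q[:,2],[2,50,98])*1000).round(),rect(q))
cv2.imwrite('pics/crop.png',cv2.resize(p[140:370,190:400,::-1],None,fx=2.6,fy=2.6,interpolation=cv2.INTER_CUBIC))
E
```

```text
tube 0.73 [393. 281.] mean [409. 144.  35.] z [19. 37. 42.] (array([406.1, 140.6]), array([ 38.2, 108.5]), 52.4)
tube 0.7 [270. 272.] mean [596.  27.  42.] z [28. 44. 48.] (array([594.8,  23.8]), array([ 35.2, 106.1]), 81.5)
tube 0.48 [214. 326.] mean [726.  67.  34.] z [28. 34. 37.] (array([726. ,  66.8]), array([32.3, 36.2]), 29.9)
board 0.75 [358. 115.] mean [ 239. -262.   20.] z [ 9. 14. 58.] (array([ 231. , -271.6]), array([ 88.3, 197.4]), 9.7)
board 0.57 [321. 196.] mean [428. -89.  24.] z [13. 17. 63.] (array([ 424.9, -100.1]), array([199.6,  75.8]), 86.4)
board 0.41 [239. 213.] mean [ 588. -139.   27.] z [15. 30. 34.] (array([ 586.4, -142.4]), array([ 20.8, 132.5]), 83.6)
mat 0.59 [317. 237.] mean [438.  -9.   4.] z [2. 4. 7.] (array([460.9, -73.5]), array([ 77. , 197.2]), 21.8)
lane 0.9 [269. 290.] mean [604.  11.   7.] z [ 3.  7. 10.] (array([601.4,  15. ]), array([301.3, 139.4]), 84.9)
blue_stop 0.63 [240. 213.] mean [ 587. -139.   27.] z [14. 30. 34.] (array([ 585.5, -142.3]), array([ 20.8, 134.7]), 83.6)
blue_stop 0.32 [268. 290.] mean [604.   9.   7.] z [ 3.  7. 10.] (array([601.6,  14.3]), array([299.5, 135.9]), 84.1)
white_stop 0.61 [288. 334.] mean [614. 138.  29.] z [19. 30. 34.] (array([613.9, 136.8]), array([ 17.9, 133.2]), 84.6)
beaker 0.87 [441. 387.] mean [444. 352.  46.] z [ 2. 48. 91.] (array([451.6, 354. ]), array([65.3, 64.8]), 11.6)
flask 0.71 [255. 105.] mean [ 431. -371.   50.] z [ 10.  44. 107.] (array([ 429.4, -374. ]), array([40.2, 56.8]), 85.2)
crucible 0.96 [215. 328.] mean [726.  67.  34.] z [31. 34. 37.] (array([725.5,  66.9]), array([33. , 35.6]), 30.2)
stopper 0.63 [196. 268.] mean [715. -63.  25.] z [ 8. 29. 33.] (array([714.4, -66.3]), array([23.6, 26. ]), 0.8)
```

View pics/crop.png

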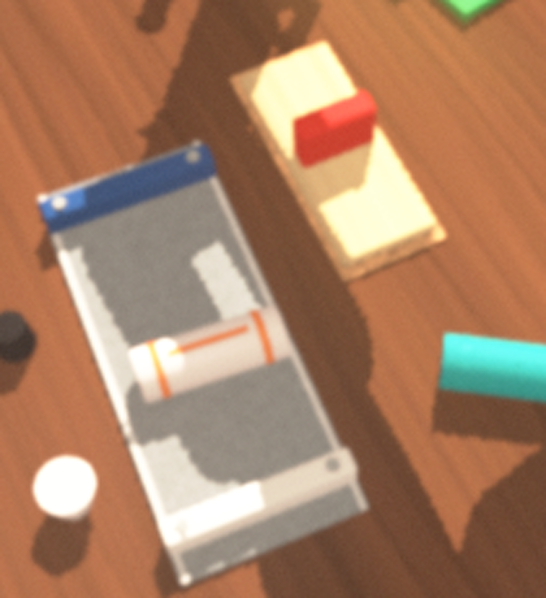

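The crop confirms the choice: plywood board with red handle on the cork mat, orange-banded tube on the lane, and the blue stop on the -y end. I'll raise and turn the tool to the lane direction (yaw about -5.7°), then move to a close look over the board and lane.

Call:
apply_moves(
  moves=[
    {"jaw": 1, "offset": [0, 0, -33], "rot": [0, 0, 8.6]},
    {"jaw": 1, "offset": [0, 0, -33], "rot": [0, 0, 8.6]},
    {"jaw": 1, "offset": [0, 0, -34], "rot": [0, 0, 8.7]},
    {"jaw": 1, "offset": [25, -52, 0], "rot": [0, 0, 0]},
    {"jaw": 1, "offset": [25, -52, 0], "rot": [0, 0, 0]},
  ],
)

```text
time_s: 1.23
eef_pos: [0.2586, -0.4406, 0.3317]
eef_rot: [0.0, 0.999, -0.051, 0.0]
wrist_force: [1.1, 0.3, -0.9]
opening: 0.999
grasp_force: 0.0
```

Call:
apply_moves(
  moves=[
    {"jaw": 1, "offset": [25, -52, 0], "rot": [0, 0, 0]},
    {"jaw": 1, "offset": [25, -52, 0], "rot": [0, 0, 0]},
    {"jaw": 1, "offset": [25, -52, 0], "rot": [0, 0, 0]},
    {"jaw": 1, "offset": [25, -52, 0], "rot": [0, 0, 0]},
    {"jaw": 1, "offset": [25, -52, 0], "rot": [0, 0, 0]},
  ],
)

```text
time_s: 1.85
eef_pos: [0.4094, -0.1935, 0.3316]
eef_rot: [0.0, 0.999, -0.05, 0.0]
wrist_force: [-0.2, -0.3, 0.3]
opening: 1.003
grasp_force: 0.0
```

Call:
apply_moves(
  moves=[
    {"jaw": 1, "offset": [25, -52, 0], "rot": [0, 0, 0]},
    {"jaw": 1, "offset": [25, -52, 0], "rot": [0, 0, 0]},
    {"jaw": 1, "offset": [25, -52, 0], "rot": [0, 0, 0]},
    {"jaw": 1, "offset": [0, 0, 0], "rot": [0, 0, 0]},
    {"jaw": 1, "offset": [0, 0, 0], "rot": [0, 0, 0]},
  ],
)

```text
time_s: 2.48
eef_pos: [0.4988, -0.0474, 0.3312]
eef_rot: [0.0, 0.999, -0.05, -0.0]
wrist_force: [0.1, -0.7, 0.3]
opening: 1.0
grasp_force: 0.0
```

```bash
cat >> h.py <<'E'
def wrist(name):
    o=ctrl.get_obs(); p,d=ctrl.camera('wrist'); cv2.imwrite(f'pics/{name}.png',p[:,:,::-1])
    q=o['eef_rot']; T=np.eye(4); T[:3,:3]=R.from_quat([q[1],q[2],q[3],q[0]]).as_matrix(); T[:3,3]=o['eef_pos']
    P=ctrl.camera_params('wrist'); return p,cloud(d,P,T@P['mount']),o
def report(p,w,names,erode=3):
    hsv=cv2.cvtColor(p,cv2.COLOR_RGB2HSV)
    for t,lo,hi in names:
        for r in ctrl.outline_of('wrist',t)[:3]:
            m=cv2.erode(r['region'].astype(np.uint8),np.ones((erode,erode)))>0
            q=w[m&(w[...,2]>lo)&(w[...,2]<hi)]
            if len(q)>20: print(t,(lo,hi),round(r['score'],2),np.round(r['position']),len(q),'mean',(q.mean(0)*1000).round(1),rect(q))
    red=(hsv[...,1]>150)&((hsv[...,0]<8)|(hsv[...,0]>172))&(w[...,2]>.05)&(w[...,2]<.075)
    n,l,s,c=cv2.connectedComponentsWithStats(red.astype(np.uint8))
    for i in range(1,n):
        if s[i,4]>60: q=w[l==i]; print('red top',c[i].round(),s[i,4],(q.mean(0)*1000).round(1),rect(q))
E
python3 - <<'E'
from h import *
p,w,o=wrist('w1')
report(p,w,[('tube',.04,.06),('tube',.02,.06),('board',.01,.025),('mat',.001,.008),('lane',.003,.012),('blue_stop',.025,.04),('white_stop',.025,.04)])
q=o['eef_rot'];x=R.from_quat([q[1],q[2],q[3],q[0]]).as_matrix()[:,0];print('yaw',np.degrees(np.arctan2(x[1],x[0])))
E
```

```text
tube (0.04, 0.06) 0.77 [180. 273.] 219 mean [409.  138.   40.6] (array([407.5, 138.9]), array([ 15.4, 106.9]), 52.7)
tube (0.04, 0.06) 0.59 [245. 111.] 2417 mean [597.4  20.9  43.8] (array([595.9,  21. ]), array([ 29.9, 107.5]), 81.2)
tube (0.02, 0.06) 0.77 [180. 273.] 2248 mean [411.4 134.7  35.8] (array([407.8, 139.2]), array([ 38.4, 109.7]), 52.5)
tube (0.02, 0.06) 0.59 [245. 111.] 3152 mean [597.5  18.5  42.1] (array([595.9,  20.3]), array([ 36.3, 107.7]), 81.9)
tube (0.02, 0.06) 0.15 [195.   3.] 244 mean [714.5  65.2  32.7] (array([714.5,  66. ]), array([31.8, 11. ]), 89.4)
board (0.01, 0.025) 0.97 [358. 234.] 7412 mean [428.5 -99.6  16. ] (array([ 426.4, -100.3]), array([196.3,  78.2]), 86.7)
board (0.01, 0.025) 0.79 [511. 339.] 2478 mean [ 249.7 -314.8   12.4] (array([ 237.9, -271.2]), array([ 78.8, 196.9]), 8.8)
mat (0.001, 0.008) 0.77 [363. 206.] 823 mean [ 445.1 -106.4    3.9] (array([ 425.5, -101.9]), array([216.9,  87. ]), 87.1)
lane (0.003, 0.012) 0.75 [289. 100.] 23375 mean [604.  -12.4   5.7] (array([601.2,  -3.6]), array([339.4, 138.9]), 84.4)
blue_stop (0.025, 0.04) 0.86 [384. 102.] 2100 mean [ 588.9 -141.9   29.6] (array([ 586.7, -142.5]), array([ 20.7, 136.9]), 84.2)
white_stop (0.025, 0.04) 0.83 [153. 104.] 2019 mean [618.  133.4  29.4] (array([615.5, 134.5]), array([ 20. , 137.2]), 84.3)
white_stop (0.025, 0.04) 0.66 [189.   2.] 241 mean [714.4  65.8  33.1] (array([714.2,  66.2]), array([31.9, 10.3]), 86.1)
red top [363. 249.] 987 [427.9 -99.2  60.1] (array([426. , -99.4]), array([21.6, 65. ]), 86.5)
red top [494. 353.] 238 [ 259.8 -268.6   56. ] (array([ 255.5, -268.3]), array([28.8, 20.3]), 10.0)
yaw -5.687853075867572
```

View pics/w1.png

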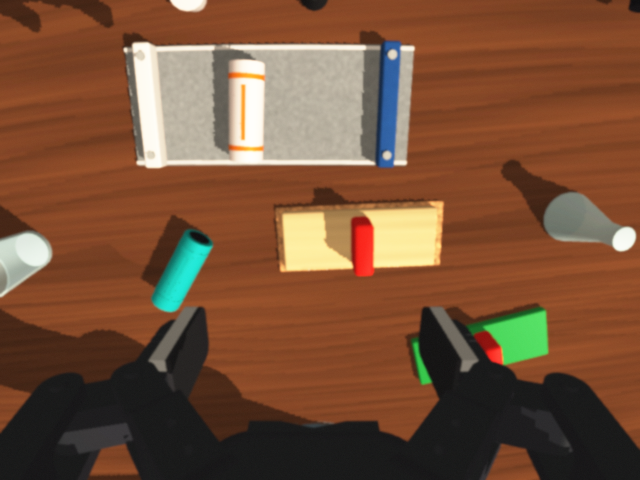

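The wrist picture agrees: banded tube at (246,110), blue stop at (389,102), board handle at (363,246). All heights and sizes match the description. Next I grasp the handle.

Call:
apply_moves(
  moves=[
    {"jaw": 1, "offset": [-23, 19, 40], "rot": [0, 0, -2.3]},
    {"jaw": 1, "offset": [-23, 19, 40], "rot": [0, 0, 0]},
    {"jaw": 1, "offset": [-23, 18, 40], "rot": [0, 0, 0]},
    {"jaw": 1, "offset": [0, 0, 40], "rot": [0, 0, 0]},
    {"jaw": 1, "offset": [0, 0, 40], "rot": [0, 0, 0]},
  ],
)

```text
time_s: 3.5
eef_pos: [0.4259, -0.0989, 0.1305]
eef_rot: [0.0, 1.0, -0.031, 0.001]
wrist_force: [0.7, -0.5, 0.6]
opening: 1.001
grasp_force: 0.0
```

Call:
apply_moves(
  moves=[
    {"jaw": 1, "offset": [0, 0, 30], "rot": [0, 0, 0]},
    {"jaw": 1, "offset": [0, 0, 30], "rot": [0, 0, 0]},
    {"jaw": 1, "offset": [0, 0, 25], "rot": [0, 0, 0]},
    {"jaw": 1, "offset": [0, 0, 15], "rot": [0, 0, 0]},
    {"jaw": 1, "offset": [0, 0, 9], "rot": [0, 0, 0]},
  ],
)

```text
time_s: 4.12
eef_pos: [0.426, -0.0983, 0.0219]
eef_rot: [-0.0, 1.0, -0.03, -0.0]
wrist_force: [-0.4, -0.5, 0.6]
opening: 0.999
grasp_force: 0.0
```

Call:
apply_moves(
  moves=[
    {"jaw": 1, "offset": [0, 0, 0], "rot": [0, 0, 0]},
    {"jaw": 0.1, "offset": [0, 0, 0], "rot": [0, 0, 0]},
    {"jaw": 0, "offset": [0, 0, 0], "rot": [0, 0, 0]},
    {"jaw": 0, "offset": [0, 0, 0], "rot": [0, 0, 0]},
    {"jaw": 0, "offset": [0, 0, 0], "rot": [0, 0, 0]},
  ],
)

```text
time_s: 4.75
eef_pos: [0.4265, -0.0985, 0.0229]
eef_rot: [0.0, 1.0, -0.03, 0.001]
wrist_force: [-0.1, 0.1, 4.3]
opening: 0.274
grasp_force: 59.8
```

Call:
apply_moves(
  moves=[
    {"jaw": 0, "offset": [0, 0, -20], "rot": [0, 0, 0]},
    {"jaw": 0, "offset": [0, 0, -40], "rot": [0, 0, 0]},
    {"jaw": 0, "offset": [0, 0, -40], "rot": [0, 0, 0]},
    {"jaw": 0, "offset": [0, 0, 0], "rot": [0, 0, 2.4]},
    {"jaw": 0, "offset": [15, -20, 0], "rot": [0, 0, 0]},
  ],
)

```text
time_s: 5.38
eef_pos: [0.4426, -0.0802, 0.1225]
eef_rot: [0.0, 0.999, -0.052, 0.0]
wrist_force: [-0.2, -0.1, -2.2]
opening: 0.277
grasp_force: 59.5
```

Call:
apply_moves(
  moves=[
    {"jaw": 0, "offset": [30, -40, 0], "rot": [0, 0, 0]},
    {"jaw": 0, "offset": [30, -40, 0], "rot": [0, 0, 0]},
    {"jaw": 0, "offset": [30, -40, 0], "rot": [0, 0, 0]},
    {"jaw": 0, "offset": [30, -40, 0], "rot": [0, 0, 0]},
    {"jaw": 0, "offset": [20, -22, 0], "rot": [0, 0, 0]},
  ],
)

```text
time_s: 6.0
eef_pos: [0.6012, 0.0891, 0.1214]
eef_rot: [-0.0, 0.999, -0.05, -0.001]
wrist_force: [0.8, 0.0, -2.9]
opening: 0.273
grasp_force: 59.7
```

Call:
apply_moves(
  moves=[
    {"jaw": 0, "offset": [0, 0, 0], "rot": [0, 0, 0]},
    {"jaw": 0, "offset": [0, 0, 0], "rot": [0, 0, 0]},
    {"jaw": 0, "offset": [0, 0, 0], "rot": [0, 0, 0]},
    {"jaw": 0, "offset": [0, 0, 0], "rot": [0, 0, 0]},
    {"jaw": 0, "offset": [0, 0, 0], "rot": [0, 0, 0]},
  ],
)

```text
time_s: 6.62
eef_pos: [0.6006, 0.0865, 0.1225]
eef_rot: [-0.0, 0.999, -0.051, 0.0]
wrist_force: [-0.1, -0.5, -2.8]
opening: 0.274
grasp_force: 59.8
```

Run:
```python
from h import *
p,w,o=wrist('w2')
report(p,w,[('tube',.03,.06),('board',.09,.14)])
print(o['eef_pos'],o['eef_rot'],o['wrist_force'],o['torque'])
c,d=ctrl.camera('scene');P=ctrl.camera_params('scene');W=cloud(d,P,P['cam_to_world'])
for r in ctrl.outline_of('scene','board'):
    q=W[cv2.erode(r['region'].astype(np.uint8),np.ones((3,3)))>0]; q=q[(q[:,2]>.08)&(q[:,2]<.13)]
    if len(q)>100:
        A=np.c_[q[:,:2],np.ones(len(q))];f=np.linalg.lstsq(A,q[:,2],rcond=None)[0];print('board',rect(q),'slope',f.round(3),q.mean(0).round(3))
cv2.imwrite('pics/s2.png',c[:,:,::-1])
```

```text
tube (0.03, 0.06) 0.89 [413. 186.] 3326 mean [635.2  19.8  41.7] (array([632.7,  17.1]), array([38.6, 37.1]), 81.2)
board (0.09, 0.14) 0.74 [314. 286.] 48202 mean [613.   86.3 115.5] (array([601.1,  87.3]), array([198.7,  78.9]), 84.1)
[0.60064847 0.0865414  0.12246352] [-6.27065108e-06  9.98682308e-01 -5.13190209e-02  7.40001941e-05] [-0.11675825 -0.53392918 -2.83098519] [-0.03452706  0.02714336  0.03102346]
board (array([598.3,  88.4]), array([197.5,  78. ]), 84.2) slope [-0.001 -0.005  0.117] [0.608 0.132 0.116]
```

View pics/w2.png

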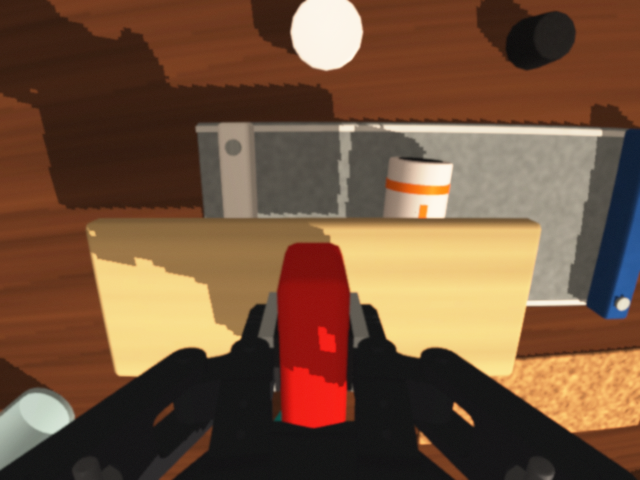

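Board held level and aligned with the lane, tube at (418,187) under its leading part. I lower it, feeling for contact.

Call:
apply_moves(
  moves=[
    {"jaw": 0, "offset": [0, 0, 25], "rot": [0, 0, 0]},
    {"jaw": 0, "offset": [0, 0, 20], "rot": [0, 0, 0]},
    {"jaw": 0, "offset": [0, 0, 8], "rot": [0, 0, 0]},
    {"jaw": 0, "offset": [0, 0, 2], "rot": [0, 0, 0]},
    {"jaw": 0, "offset": [0, 0, 0], "rot": [0, 0, 0]},
  ],
)

```text
time_s: 7.5
eef_pos: [0.6012, 0.087, 0.0677]
eef_rot: [-0.0, 0.999, -0.051, 0.0]
wrist_force: [0.3, 0.6, -2.9]
opening: 0.27
grasp_force: 59.8
```

Call:
apply_moves(
  moves=[
    {"jaw": 0, "offset": [0, 0, 0.5], "rot": [0, 0, 0]},
    {"jaw": 0, "offset": [0, 0, 0.5], "rot": [0, 0, 0]},
    {"jaw": 0, "offset": [0, 0, 0.5], "rot": [0, 0, 0]},
    {"jaw": 0, "offset": [0, 0, 0.5], "rot": [0, 0, 0]},
    {"jaw": 0, "offset": [0, 0, 0], "rot": [0, 0, 0]},
  ],
)

```text
time_s: 8.12
eef_pos: [0.6007, 0.087, 0.0652]
eef_rot: [-0.0, 0.999, -0.051, -0.0]
wrist_force: [-0.9, -0.7, -2.9]
opening: 0.272
grasp_force: 59.8
```

Call:
apply_moves(
  moves=[
    {"jaw": 0, "offset": [0, 0, 0.5], "rot": [0, 0, 0]},
    {"jaw": 0, "offset": [0, 0, 0.3], "rot": [0, 0, 0]},
    {"jaw": 0, "offset": [0, 0, 0.2], "rot": [0, 0, 0]},
    {"jaw": 0, "offset": [0, 0, 0], "rot": [0, 0, 0]},
    {"jaw": 0, "offset": [0, 0, 0], "rot": [0, 0, 0]},
  ],
)

```text
time_s: 8.75
eef_pos: [0.6009, 0.087, 0.0647]
eef_rot: [0.0, 0.999, -0.051, 0.0]
wrist_force: [-3.4, 1.6, 4.1]
opening: 0.273
grasp_force: 60.7
```

Contact at about 7 N. Now rolling toward the blue stop.

Call:
apply_moves(
  moves=[
    {"jaw": 0, "offset": [0, 4, 0], "rot": [0, 0, 0]},
    {"jaw": 0, "offset": [0, 8, 0], "rot": [0, 0, 0]},
    {"jaw": 0, "offset": [0, 8, 0], "rot": [0, 0, 0]},
    {"jaw": 0, "offset": [0, 8, 0], "rot": [0, 0, 0]},
    {"jaw": 0, "offset": [0, 8, 0], "rot": [0, 0, 0]},
  ],
)

```text
time_s: 9.38
eef_pos: [0.5968, 0.0508, 0.0647]
eef_rot: [0.0, 0.999, -0.051, -0.0]
wrist_force: [-4.3, 1.7, 7.5]
opening: 0.274
grasp_force: 61.2
```

Run:
```python
from h import *
p,w,o=wrist('w3')
report(p,w,[('tube',.03,.06),('board',.04,.07)])
print(o['eef_pos'],o['wrist_force'],o['torque'])
```

```text
tube (0.03, 0.06) 0.66 [412. 195.] 3408 mean [6.40e+02 6.00e-01 4.15e+01] (array([638.9,  -1.3]), array([38.2, 21.8]), 87.5)
board (0.04, 0.07) 0.73 [313. 282.] 47913 mean [608.8  50.1  57.5] (array([597.3,  51.5]), array([198.9,  79.3]), 83.8)
red top [312. 249.] 530 [628.7  48.7  69.2] (array([626.8,  50.9]), array([ 8.3, 25.4]), 13.1)
[0.5967933  0.05077846 0.06472755] [-4.26684413  1.74303448  7.51612555] [-0.2336028   0.82302112 -0.2284922 ]
```

Call:
apply_moves(
  moves=[
    {"jaw": 0, "offset": [0, 10, 0], "rot": [0, 0, 0]},
    {"jaw": 0, "offset": [0, 10, 0], "rot": [0, 0, 0]},
    {"jaw": 0, "offset": [0, 10, 0], "rot": [0, 0, 0]},
    {"jaw": 0, "offset": [0, 10, 0], "rot": [0, 0, 0]},
    {"jaw": 0, "offset": [0, 10, 0], "rot": [0, 0, 0]},
  ],
)

```text
time_s: 10.15
eef_pos: [0.5917, 0.001, 0.0648]
eef_rot: [-0.0, 0.999, -0.051, -0.0]
wrist_force: [-5.9, -0.0, 7.6]
opening: 0.273
grasp_force: 61.2
```

Call:
apply_moves(
  moves=[
    {"jaw": 0, "offset": [0, 10, 0], "rot": [0, 0, 0]},
    {"jaw": 0, "offset": [0, 10, 0], "rot": [0, 0, 0]},
    {"jaw": 0, "offset": [0, 10, 0], "rot": [0, 0, 0]},
    {"jaw": 0, "offset": [0, 10, 0], "rot": [0, 0, 0]},
    {"jaw": 0, "offset": [0, 10, 0], "rot": [0, 0, 0]},
  ],
)

```text
time_s: 10.78
eef_pos: [0.5866, -0.0487, 0.0648]
eef_rot: [-0.0, 0.999, -0.051, -0.0]
wrist_force: [-6.1, 0.7, 7.8]
opening: 0.273
grasp_force: 61.2
```

Run:
```python
from h import *
p,w,o=wrist('w4')
report(p,w,[('tube',.03,.06),('board',.04,.07),('blue_stop',.025,.04)])
print(o['eef_pos'],o['wrist_force'],o['torque'])
```

```text
tube (0.03, 0.06) 0.67 [314. 198.] 2989 mean [633.2 -52.5  41.4] (array([631.8, -52.6]), array([38.1, 18.4]), 83.8)
board (0.04, 0.07) 0.62 [314. 283.] 47731 mean [598.6 -48.9  57.6] (array([587., -48.]), array([198.4,  79. ]), 84.1)
blue_stop (0.025, 0.04) 0.75 [495. 169.] 3689 mean [ 634.9 -145.5   29.6] (array([ 633.7, -146.8]), array([20.5, 45.2]), 84.5)
red top [312. 248.] 519 [618.5 -50.7  69.2] (array([617.6, -50.3]), array([ 4.6, 22.7]), 0.2)
[ 0.58655544 -0.04868621  0.06480937] [-6.08194359  0.71708403  7.76985655] [ 1.88481540e-01  8.31863611e-01 -2.69819211e-04]
```

View pics/w4.png

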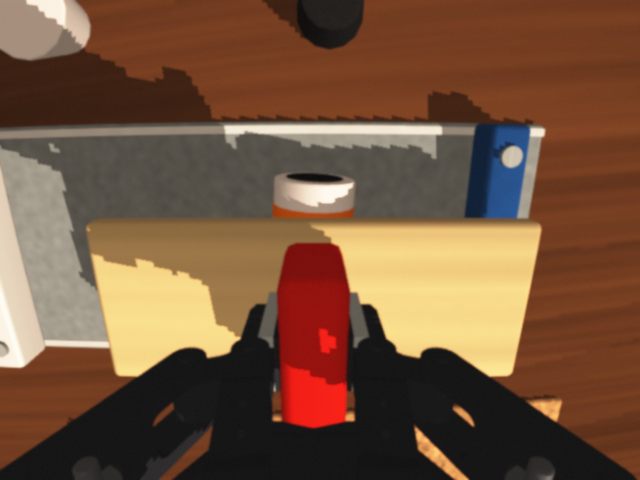

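The tube's far end shows at (314,195), rolling under the board, with the blue stop at (497,170). About 64 mm of tube travel remains, which is about 128 mm for the board.

Call:
apply_moves(
  moves=[
    {"jaw": 0, "offset": [0, 10, 0], "rot": [0, 0, 0]},
    {"jaw": 0, "offset": [0, 10, 0], "rot": [0, 0, 0]},
    {"jaw": 0, "offset": [0, 10, 0], "rot": [0, 0, 0]},
    {"jaw": 0, "offset": [0, 10, 0], "rot": [0, 0, 0]},
    {"jaw": 0, "offset": [0, 10, 0], "rot": [0, 0, 0]},
  ],
)

```text
time_s: 11.6
eef_pos: [0.5814, -0.0984, 0.0648]
eef_rot: [-0.0, 0.999, -0.051, -0.0]
wrist_force: [-5.2, 1.1, 7.1]
opening: 0.268
grasp_force: 61.1
```

Call:
apply_moves(
  moves=[
    {"jaw": 0, "offset": [0, 10, 0], "rot": [0, 0, 0]},
    {"jaw": 0, "offset": [0, 10, 0], "rot": [0, 0, 0]},
    {"jaw": 0, "offset": [0, 10, 0], "rot": [0, 0, 0]},
    {"jaw": 0, "offset": [0, 10, 0], "rot": [0, 0, 0]},
    {"jaw": 0, "offset": [0, 8, 0], "rot": [0, 0, 0]},
  ],
)

```text
time_s: 12.22
eef_pos: [0.5765, -0.1462, 0.0647]
eef_rot: [-0.0, 0.999, -0.051, -0.0]
wrist_force: [-5.2, 1.2, 7.3]
opening: 0.275
grasp_force: 61.0
```

Call:
apply_moves(
  moves=[
    {"jaw": 0, "offset": [0, 6, 0], "rot": [0, 0, 0]},
    {"jaw": 0, "offset": [0, 5, 0], "rot": [0, 0, 0]},
    {"jaw": 0, "offset": [0, 4, 0], "rot": [0, 0, 0]},
    {"jaw": 0, "offset": [0, 4, 0], "rot": [0, 0, 0]},
    {"jaw": 0, "offset": [0, 3, 0], "rot": [0, 0, 0]},
  ],
)

```text
time_s: 12.85
eef_pos: [0.5743, -0.1679, 0.0646]
eef_rot: [-0.0, 0.999, -0.051, -0.0]
wrist_force: [-4.9, -0.0, 6.4]
opening: 0.275
grasp_force: 60.9
```

Run:
```python
from h import *
p,w,o=wrist('w5')
report(p,w,[('tube',.03,.06),('board',.04,.07),('blue_stop',.025,.04)])
print(o['eef_pos'],o['wrist_force'],o['torque'])
```

```text
board (0.04, 0.07) 0.83 [312. 284.] 48078 mean [ 586.4 -168.1   57.4] (array([ 574.9, -167.1]), array([198.8,  79.6]), 84.6)
blue_stop (0.025, 0.04) 0.67 [263. 169.] 3809 mean [ 634.7 -148.4   29.8] (array([ 633.8, -147.7]), array([20. , 45.4]), 84.3)
red top [311. 249.] 537 [ 606.2 -169.6   69.2] (array([ 604.6, -167.8]), array([ 7.6, 25. ]), 11.8)
[ 0.57429177 -0.16788614  0.0646087 ] [-4.87225323 -0.00712817  6.38491597] [0.75864922 0.63338109 0.19862459]
```

View pics/w5.png

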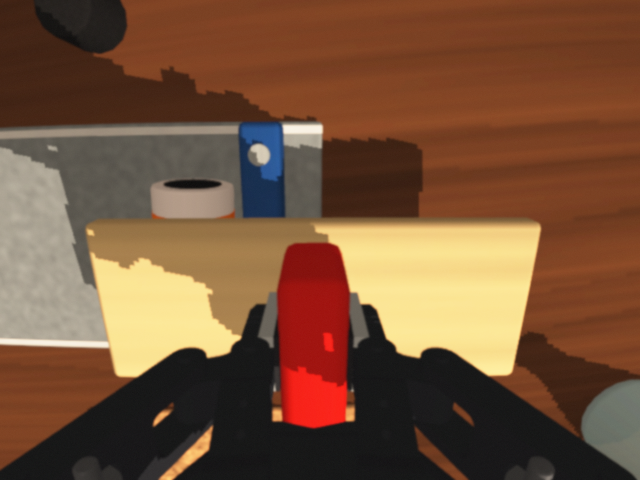

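The tube's end at (193,197) is almost touching the blue stop (left edge at column 240). I continue gently.

Call:
apply_moves(
  moves=[
    {"jaw": 0, "offset": [0, 3, 0], "rot": [0, 0, 0]},
    {"jaw": 0, "offset": [0, 3, 0], "rot": [0, 0, 0]},
    {"jaw": 0, "offset": [0, 2, 0], "rot": [0, 0, 0]},
    {"jaw": 0, "offset": [0, 2, 0], "rot": [0, 0, 0]},
    {"jaw": 0, "offset": [0, 0, 0], "rot": [0, 0, 0]},
  ],
)

```text
time_s: 13.68
eef_pos: [0.5735, -0.1774, 0.0645]
eef_rot: [-0.001, 0.999, -0.051, -0.0]
wrist_force: [-2.5, 2.1, 5.3]
opening: 0.276
grasp_force: 60.7
```

Call:
apply_moves(
  moves=[
    {"jaw": 0, "offset": [0, 2, 0], "rot": [0, 0, 0]},
    {"jaw": 0, "offset": [0, 1, 0], "rot": [0, 0, 0]},
    {"jaw": 0, "offset": [0, 1, 0], "rot": [0, 0, 0]},
    {"jaw": 0, "offset": [0, 1, 0], "rot": [0, 0, 0]},
    {"jaw": 0, "offset": [0, 0, 0], "rot": [0, 0, 0]},
  ],
)

```text
time_s: 14.3
eef_pos: [0.5736, -0.1828, 0.0646]
eef_rot: [-0.0, 0.999, -0.051, 0.0]
wrist_force: [-0.7, 2.4, 5.6]
opening: 0.273
grasp_force: 60.8
```

```bash
cat > t.py <<'E'
from h import *
p,w,o=wrist('w6')
c=np.array([.6012,-.0037]);a=np.radians(-5.7)
L=np.dstack([(w[...,:2]-c)@np.array([np.cos(a),np.sin(a)]),(w[...,:2]-c)@np.array([np.sin(a),-np.cos(a)]),w[...,2]])
m=(L[...,2]>.036)&(L[...,2]<.05)&(L[...,1]>.06)&(L[...,1]<.14)&(abs(L[...,0])<.06)
q=L[m]*1000; print(len(q),'lane x range',np.percentile(q[:,0],[1,99]).round(1))
for x0 in range(-60,60,10):
    s=q[(q[:,0]>=x0)&(q[:,0]<x0+10)]
    if len(s)>20:
        t=s[s[:,2]>s[:,2].max()-4]; print(x0,len(s),'y lo/hi/top',np.percentile(s[:,1],[1,99]).round(1),t.mean(0).round(1))
print(o['eef_pos'],o['wrist_force'],o['torque'])
E
python3 t.py
```

```text
2053 lane x range [28.  40.7]
20 332 y lo/hi/top [ 85.4 138.3] [ 29.8 113.1  48.9]
30 1487 y lo/hi/top [ 93.7 126.4] [ 34.4 107.4  47. ]
40 234 y lo/hi/top [ 96.  124.4] [ 40.3 110.3  43.8]
[ 0.5735871  -0.18275125  0.06457833] [-0.68534879  2.44911174  5.58021342] [ 1.08148946 -0.02950362  0.09876529]
```

Resistance has risen to 2.4 N and the tube's end is at 110 mm, so it is touching the stop. One more small push to square it, then straight up.

Call:
apply_moves(
  moves=[
    {"jaw": 0, "offset": [0, 2, 0], "rot": [0, 0, 0]},
    {"jaw": 0, "offset": [0, 2, 0], "rot": [0, 0, 0]},
    {"jaw": 0, "offset": [0, 1, 0], "rot": [0, 0, 0]},
    {"jaw": 0, "offset": [0, 1, 0], "rot": [0, 0, 0]},
    {"jaw": 0, "offset": [0, 0, 0], "rot": [0, 0, 0]},
  ],
)

```text
time_s: 14.98
eef_pos: [0.573, -0.1886, 0.0645]
eef_rot: [-0.0, 0.999, -0.051, 0.0]
wrist_force: [0.5, 3.3, 5.7]
opening: 0.277
grasp_force: 60.7
```

Call:
apply_moves(
  moves=[
    {"jaw": 0, "offset": [0, 0, 0], "rot": [0, 0, 0]},
    {"jaw": 0, "offset": [0, 0, -1], "rot": [0, 0, 0]},
    {"jaw": 0, "offset": [0, 0, -5], "rot": [0, 0, 0]},
    {"jaw": 0, "offset": [0, 0, -20], "rot": [0, 0, 0]},
    {"jaw": 0, "offset": [0, 0, -34], "rot": [0, 0, 0]},
  ],
)

```text
time_s: 15.6
eef_pos: [0.5715, -0.1884, 0.1244]
eef_rot: [-0.0, 0.999, -0.051, -0.001]
wrist_force: [0.7, -0.5, -3.1]
opening: 0.272
grasp_force: 59.7
```

```bash
cat > t2.py <<'E'
from h import *
for cam in('side','scene'):
    c,d=ctrl.camera(cam);P=ctrl.camera_params(cam);W=cloud(d,P,P['cam_to_world'])
    for t in('tube','blue_stop','board'):
        for r in ctrl.outline_of(cam,t)[:3]:
            q=W[cv2.erode(r['region'].astype(np.uint8),np.ones((3,3)))>0]; q=q[np.isfinite(q).all(1)]
            if len(q)>30: print(cam,t,round(r['score'],2),(q.mean(0)*1000).round(),rect(q))
    cv2.imwrite(f'pics/{cam}3.png',c[:,:,::-1])
o=ctrl.get_obs();print(o['eef_pos'],o['eef_rot'],o['wrist_force'])
E
python3 t2.py
```

```text
side tube 0.77 [397. 146.  35.] (array([404.6, 140. ]), array([ 35.7, 109.6]), 52.8)
side tube 0.6 [ 564. -103.   39.] (array([ 572.1, -104.2]), array([ 35.4, 109.6]), 89.2)
side blue_stop 0.78 [ 579. -142.   31.] (array([ 588.7, -142.5]), array([ 12.4, 121.6]), 86.3)
side board 0.71 [ 575. -124.  118.] (array([ 572.5, -131.6]), array([89.9, 78.5]), 82.7)
side board 0.71 [ 226. -295.   26.] (array([ 237.2, -293.3]), array([ 74.2, 155. ]), 10.6)
scene tube 0.65 [409. 145.  36.] (array([407.1, 141.8]), array([ 34.3, 106.6]), 53.6)
scene tube 0.58 [ 576. -104.   41.] (array([ 575.4, -106.7]), array([ 31.2, 105.2]), 84.5)
scene blue_stop 0.89 [ 607. -142.   29.] (array([ 585.4, -142. ]), array([ 15.6, 133. ]), 85.8)
scene board 0.96 [ 577. -155.  124.] (array([ 571. , -186.7]), array([197.3,  76.6]), 84.3)
scene board 0.84 [ 238. -262.   20.] (array([ 235.4, -270.4]), array([ 77.7, 196.1]), 9.5)
[ 0.57158978 -0.18809622  0.1227988 ] [-5.59006228e-04  9.98699067e-01 -5.09744285e-02 -1.21195605e-03] [-0.05513556 -0.80603581 -2.42907834]
```

Lifted clean. I go back over the mat and check the tube from there.

Call:
apply_moves(
  moves=[
    {"jaw": 0, "offset": [-30, -14, 0], "rot": [0, 0, 0]},
    {"jaw": 0, "offset": [-30, -15, 0], "rot": [0, 0, 0]},
    {"jaw": 0, "offset": [-31, -15, 0], "rot": [0, 0, 0]},
    {"jaw": 0, "offset": [-31, -15, 0], "rot": [0, 0, 0]},
    {"jaw": 0, "offset": [-31, -14, 0], "rot": [0, 0, 0]},
  ],
)

```text
time_s: 16.62
eef_pos: [0.4262, -0.0995, 0.1234]
eef_rot: [-0.0, 0.999, -0.051, -0.001]
wrist_force: [-0.2, -0.9, -1.7]
opening: 0.276
grasp_force: 59.8
```

Call:
apply_moves(
  moves=[
    {"jaw": 0, "offset": [0, 0, 0], "rot": [0, 0, -2.5]},
    {"jaw": 0, "offset": [0, 0, 0], "rot": [0, 0, 0]},
    {"jaw": 0, "offset": [0, 0, 0], "rot": [0, 0, 0]},
    {"jaw": 0, "offset": [0, 0, 0], "rot": [0, 0, 0]},
    {"jaw": 0, "offset": [0, 0, 0], "rot": [0, 0, 0]},
  ],
)

```text
time_s: 17.25
eef_pos: [0.4279, -0.1005, 0.1242]
eef_rot: [-0.0, 1.0, -0.029, -0.0]
wrist_force: [-0.1, -0.6, -4.0]
opening: 0.274
grasp_force: 59.8
```

```bash
cat > t3.py <<'E'
from h import *
p,w,o=wrist('w7')
report(p,w,[('tube',.038,.06),('board',.09,.14),('blue_stop',.025,.04)])
c=np.array([.6012,-.0037]);a=np.radians(-5.7)
for r in ctrl.outline_of('wrist','tube')[:2]:
    q=w[r['region']&(w[...,2]>.04)&(w[...,2]<.055)]
    if len(q)<50: continue
    X=(q[:,:2]-c)@np.array([np.cos(a),np.sin(a)])*1000; Y=(q[:,:2]-c)@np.array([np.sin(a),-np.cos(a)])*1000
    print('ends',np.percentile(X,[1,99]).round(1))
    for lo in range(-80,60,20):
        k=(X>=lo)&(X<lo+20)
        if k.sum()>30: print(lo,k.sum(),'y',np.percentile(Y[k],[2,50,98]).round(1))
print(o['eef_pos'],o['eef_rot'])
E
python3 t3.py
```

```text
tube (0.038, 0.06) 0.79 [ 18. 262.] 563 mean [437.2 112.1  39.1] (array([427.8, 112.8]), array([15.4, 52.6]), 70.5)
tube (0.038, 0.06) 0.77 [317.  49.] 5383 mean [ 546.6 -108.4   43.3] (array([ 546.6, -108.4]), array([33. , 52.6]), 85.7)
board (0.09, 0.14) 0.87 [312. 284.] 48282 mean [ 440.2 -100.3  117.2] (array([428.5, -99.6]), array([198.4,  79.6]), 86.3)
blue_stop (0.025, 0.04) 0.62 [362.  50.] 3288 mean [ 546.2 -137.9   29.7] (array([ 545.7, -138.1]), array([20.2, 56.8]), 84.5)
ends [-183.7 -160.2]
ends [-69.3 -19.7]
-80 865 y [ 96.6 109.2 122.1]
-60 1841 y [ 96.1 109.4 122.7]
-40 1971 y [ 96.3 109.6 122.8]
-20 82 y [ 96.3 116.  123.8]
[ 0.42788075 -0.10046102  0.12415478] [-8.23175791e-05  9.99570449e-01 -2.93068484e-02 -1.38673412e-04]
```

View pics/w7.png

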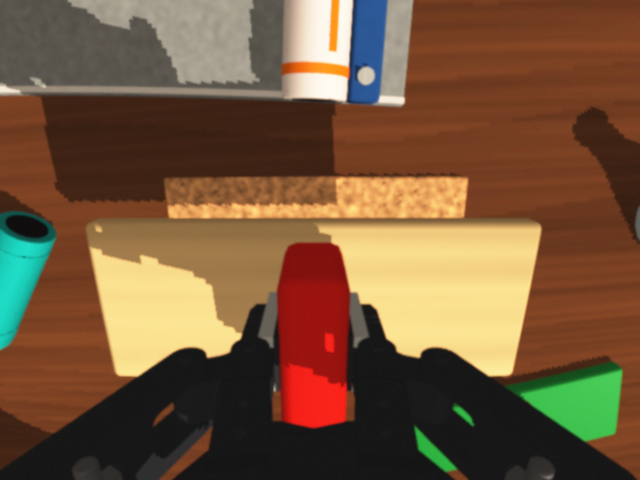

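The tube lies flush and square against the blue stop (column 350): lane y 109.5 mm, middle about -14 mm across. The board is over the mat, so I lower it.

Call:
apply_moves(
  moves=[
    {"jaw": 0, "offset": [-2, 0, 30], "rot": [0, 0, 0]},
    {"jaw": 0, "offset": [0, 0, 35], "rot": [0, 0, 0]},
    {"jaw": 0, "offset": [0, 0, 20], "rot": [0, 0, 0]},
    {"jaw": 0, "offset": [0, 0, 10], "rot": [0, 0, 0]},
    {"jaw": 0, "offset": [0, 0, 3], "rot": [0, 0, 0]},
  ],
)

```text
time_s: 18.12
eef_pos: [0.4258, -0.1003, 0.0261]
eef_rot: [-0.0, 1.0, -0.029, -0.0]
wrist_force: [0.3, -0.4, -3.3]
opening: 0.272
grasp_force: 59.8
```

Call:
apply_moves(
  moves=[
    {"jaw": 0, "offset": [0, 0, 0.5], "rot": [0, 0, 0]},
    {"jaw": 0, "offset": [0, 0, 0.5], "rot": [0, 0, 0]},
    {"jaw": 0, "offset": [0, 0, 0.5], "rot": [0, 0, 0]},
    {"jaw": 0, "offset": [0, 0, 0], "rot": [0, 0, 0]},
    {"jaw": 0, "offset": [0, 0, 0], "rot": [0, 0, 0]},
  ],
)

```text
time_s: 18.75
eef_pos: [0.4259, -0.1003, 0.0249]
eef_rot: [0.0, 1.0, -0.029, 0.0]
wrist_force: [-0.8, 0.3, -3.4]
opening: 0.274
grasp_force: 59.8
```

Call:
apply_moves(
  moves=[
    {"jaw": 0, "offset": [0, 0, 0.5], "rot": [0, 0, 0]},
    {"jaw": 0, "offset": [0, 0, 0.5], "rot": [0, 0, 0]},
    {"jaw": 0, "offset": [0, 0, 0.5], "rot": [0, 0, 0]},
    {"jaw": 0, "offset": [0, 0, 0], "rot": [0, 0, 0]},
    {"jaw": 0, "offset": [0, 0, 0], "rot": [0, 0, 0]},
  ],
)

```text
time_s: 19.38
eef_pos: [0.4258, -0.1003, 0.0233]
eef_rot: [-0.0, 1.0, -0.029, -0.0]
wrist_force: [0.1, -0.5, -2.5]
opening: 0.274
grasp_force: 59.8
```

Call:
apply_moves(
  moves=[
    {"jaw": 0, "offset": [0, 0, 0.4], "rot": [0, 0, 0]},
    {"jaw": 0, "offset": [0, 0, 0], "rot": [0, 0, 0]},
    {"jaw": 0.5, "offset": [0, 0, 0], "rot": [0, 0, 0]},
    {"jaw": 1, "offset": [0, 0, 0], "rot": [0, 0, 0]},
    {"jaw": 1, "offset": [0, 0, 0], "rot": [0, 0, 0]},
  ],
)

```text
time_s: 20.0
eef_pos: [0.426, -0.1004, 0.0231]
eef_rot: [0.0, 1.0, -0.029, 0.0]
wrist_force: [-0.2, -0.4, -0.1]
opening: 0.898
grasp_force: 0.0
```

Call:
apply_moves(
  moves=[
    {"jaw": 1, "offset": [0, 0, 0], "rot": [0, 0, 0]},
    {"jaw": 1, "offset": [0, 0, -15], "rot": [0, 0, 0]},
    {"jaw": 1, "offset": [0, 0, -40], "rot": [0, 0, 0]},
    {"jaw": 1, "offset": [0, 0, -55], "rot": [0, 0, 0]},
    {"jaw": 1, "offset": [0, 0, -55], "rot": [0, 0, 0]},
  ],
)

```text
time_s: 20.62
eef_pos: [0.4255, -0.1001, 0.1905]
eef_rot: [0.0, 1.0, -0.029, 0.0]
wrist_force: [0.6, -0.4, 0.0]
opening: 1.002
grasp_force: 0.0
```

Call:
apply_moves(
  moves=[
    {"jaw": 1, "offset": [0, 0, -50], "rot": [0, 0, 0]},
    {"jaw": 1, "offset": [0, 0, -40], "rot": [0, 0, 0]},
    {"jaw": 1, "offset": [0, 0, 0], "rot": [0, 0, 0]},
    {"jaw": 1, "offset": [0, 0, 0], "rot": [0, 0, 0]},
    {"jaw": 1, "offset": [0, 0, 0], "rot": [0, 0, 0]},
  ],
)

```text
time_s: 21.25
eef_pos: [0.425, -0.0998, 0.2765]
eef_rot: [-0.001, 1.0, -0.029, -0.001]
wrist_force: [-0.5, 0.5, -0.3]
opening: 0.997
grasp_force: 0.0
```

Run:
```python
from h import *
p,w,o=wrist('w8')
report(p,w,[('tube',.04,.06),('board',.01,.025),('mat',.001,.008),('blue_stop',.025,.04)])
```

```text
tube (0.04, 0.06) 0.86 [318.  56.] 2981 mean [ 566.7 -110.4   43.8] (array([ 566.2, -110.1]), array([30.3, 92.2]), 84.3)
tube (0.04, 0.06) 0.74 [105. 228.] 250 mean [408.8 138.   40.5] (array([409.2, 137.7]), array([ 14.4, 104.9]), 52.8)
tube (0.04, 0.06) 0.58 [312. 192.] 558 mean [ 433.3 -100.8   57.8] (array([ 426.2, -100. ]), array([24., 64.]), 86.8)
board (0.01, 0.025) 0.78 [477. 325.] 5130 mean [ 242.9 -277.9   12.1] (array([ 237. , -272.4]), array([ 79.9, 199.3]), 9.2)
board (0.01, 0.025) 0.7 [314. 191.] 10868 mean [427.2 -99.4  15.8] (array([424.9, -99.8]), array([198.2,  80.2]), 86.8)
mat (0.001, 0.008) 0.65 [350. 157.] 1112 mean [ 444.  -132.6    3.7] (array([ 425.8, -101.3]), array([217.8,  88. ]), 86.6)
blue_stop (0.025, 0.04) 0.95 [343.  50.] 2024 mean [ 566.7 -140.3   29.6] (array([ 566.1, -140.5]), array([20.2, 96.3]), 83.9)
red top [314. 202.] 1440 [427.3 -99.4  60.2] (array([425.3, -99.4]), array([22.6, 66. ]), 87.2)
red top [474. 332.] 65 [ 264.9 -273.7   55.3] (array([ 263. , -275.4]), array([17.9,  6.4]), 30.3)
```

View pics/w8.png

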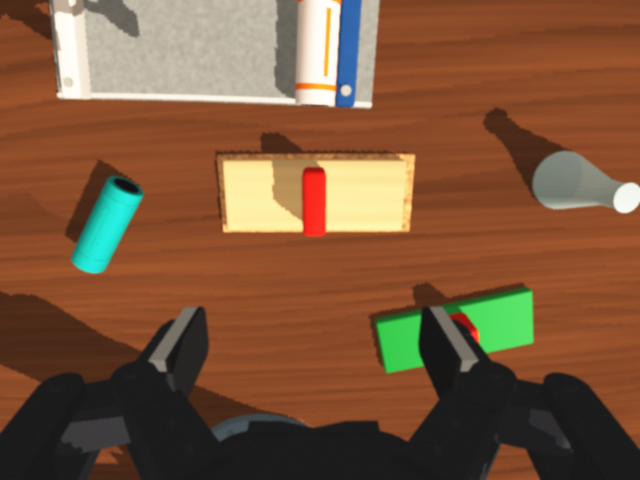

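The board lies flat on the mat (314,195) and the tube is flush with the blue stop (318,50). The gripper is clear.

```bash
python3 -c "
from bench import ctrl
print(ctrl.hand_in())"
```

```text
the job is handed in; nothing more can be done
None
```

I rolled the tube under the board until it lay flush and square against the blue stop, laid the board flat back on its cork mat, let go, and handed the job in at about 21 s; no verdict came back.

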